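# Pack the sharpening kit into its fitted tray

### The job

Pack the sharpening kit into its fitted wooden tray: the blue-grey oilstone flat in the long recess, and the small brown slip stone, the honing guide (roller up, as it lies) and the spouted oil can each in the pocket cut for it, all seated right down. Keep the oil can upright all the time, and leave the wood offcut and the glass dropper bottle where they are.

Things in the scene. Friction and masses are not known exactly. Their poses are not given: they have to be found in the camera images.
- tray: Fixed brown wooden tray block, 214 (x) x 154 (y) x 30 mm. Origin: centre of underside; flat top at z=30 mm, no rim. Oilstone recess in the top, like all pockets lined with thin grey felt: 180 mm along x, 52 mm along y, 9 mm deep (floor z=21 mm), centre x=0, y=+44 mm. On the -y side three pale inserts lie side by side along x, flush with the top; which is in which place varies.
- slip_insert: Pale wooden insert fixed in the tray, 66 (x) x 82 (y) x 20 mm, axes parallel to the tray's, with the narrow slot for the slip stone: 38 mm along x, 72 mm along y, 6 mm deep, centred. Origin: centre of its underside (slot floor z=14 mm, top z=20 mm).
- guide_insert: Pale wooden insert fixed in the tray, 66 (x) x 82 (y) x 20 mm, axes parallel to the tray's, with the wide rectangular pocket for the honing guide: 56 mm along x, 70 mm along y, 9 mm deep, centred. Origin: centre of its underside (pocket floor z=11 mm, top z=20 mm).
- can_insert: Pale wooden insert fixed in the tray, 66 (x) x 82 (y) x 20 mm, axes parallel to the tray's, with the round well for the oil can: 44 mm across, 14 mm deep, centred. Origin: centre of its underside (well floor z=6 mm, top z=20 mm).
- oilstone: Blue-grey sharpening stone, a bar 42 x 170 x 22 mm, 0.35 kg, flat on a fixed grey laminate board (18 mm thick). Origin: centre of its underside. Its long side runs 10 degrees (0.175 rad) counter-clockwise, seen from above, of its own y axis. Grip across the 42 mm at mid length, on the upper half: seated it stands 13 mm proud of the tray's top.
- slip_stone: Small brown slip stone (hand stone for gouges) with rounded edges, 28 (x) x 62 (y) x 13 mm, 60 g, flat on the grey laminate board (18 mm thick). Origin: centre of its underside. Grip across the 28 mm, on the upper half: seated it stands 7 mm proud.
- honing_guide: Metal chisel honing guide lying roller up on the grey laminate board (18 mm thick), 0.16 kg: two jaws, each 46 mm along x, 18 mm high, outer faces 50 mm apart along y, with a brass screw head 5 mm out on each outer face; roller between them up to 29 mm high. Overall 46 (x) x 60 (y) mm. Origin: centre of its underside. Grip along x over the 46 mm of both jaws, upper half.
- oil_can: Small round steel oil can with a brass collar and a thin brass spout, upright on the bench: straight body 34 mm across up to 54 mm high, 88 mm high to the tip of the spout; 90 g. Origin: centre of its underside, z up along the can.
- offcut: Look-alike that stays: a brown wood offcut, a bar 41 x 152 x 28 mm, loose on the grey laminate board. Origin: centre of its underside.
- dropper_bottle: Look-alike that stays: an amber glass dropper bottle with a black dropper cap (glue), 34 mm across and 102 mm high, upright and loose on the bench, beside the grey board or behind it. Origin: centre of its underside.
There are look-alikes about, which are no part of the job. Leave any purple look-alike of the oil_can alone.

How it is judged:
At the end, for the whole second after the job is handed in: Each thing lies in its own pocket, level within 0.12 rad, at rest and seated to 4 mm in height; centres within 12 mm (oilstone also 11 mm across its recess, oil can 10 mm) of the pocket's centre; guide roller up, oil can upright; offcut and dropper bottle within 20 mm of where they were (x of oilstone in the frame of tray between -0.012 and 0.012 m and y of oilstone in the frame of tray between 0.033 and 0.055 m and z of oilstone in the frame of tray between 0.017 and 0.025 m and horizontal distance between slip_stone and slip_insert below 0.012 m and z of slip_stone in the frame of slip_insert between 0.01 and 0.018 m and horizontal distance between honing_guide and guide_insert below 0.012 m and z of honing_guide in the frame of guide_insert between 0.007 and 0.015 m and horizontal distance between oil_can and can_insert below 0.01 m and z of oil_can in the frame of can_insert between 0.002 and 0.01 m and angle between each of oilstone, slip_stone, honing_guide, oil_can's own z axis and vertical below 0.12 rad and linear speed of each of oilstone, slip_stone, honing_guide, oil_can below 0.02 m/s and distance of each of offcut, dropper_bottle from where it was at the start of the episode below 0.02 m); the robot touches nothing.
It fails at once if the wood offcut is moved by more than 20 mm (distance of offcut from where it was at the start of the episode above 0.02 m).
It fails at once if the dropper bottle is moved by more than 20 mm (distance of dropper_bottle from where it was at the start of the episode above 0.02 m).
It fails at once if the oil can is tipped more than 0.5 rad from upright (angle between oil_can's own z axis and vertical above 0.5 rad).
It also fails if it takes over 99 s, if anything falls off the work surface, if the arm or the gripper's body presses on something with over 40 N, if the wrist force passes 120 N, or if a joint passes its speed limit or range.

### The arm

A 6-joint arm with a two-finger parallel gripper is mounted at the origin on a cart in front of the work surface, level with it; the furniture and walls round the work are solid. World frame = base frame: x ahead of the robot, y to its left, z up, the work surface at z = 0. Lengths are in m, angles in rad, forces in N, time in s.
With the tool pointing down it reaches from about 0.4 to 0.825 m from the base axis. Payload 7 kg.
Tool frame: the origin (TCP) lies midway between the tips of the shut fingers; the grasp point (between the pads) lies 19 mm behind it; z points along the fingers, y is the line along which they close (so a half turn about z gives the same grasp; the last joint's range is limited). The gripper opens to 88 mm and grips with 3 to 60 N. Pads are 19 mm wide; open, the fingers measure 130 mm over their backs; the gripper's body (78 mm by 193 mm) begins 47 mm behind the grasp point.
Start: joints at [-0.844, 0.359, 0.012, 0, -1.224, -0.288], TCP at [0.287, -0.611, 0.227] pointing down, gripper open.
Joint ranges: [-3.07, 3.07], [-1.43, 2.12], [-1.02, 1.25], [-3.03, 1.67], [-3.05, -0], [-3.03, 3.03]. Speed limits (rad/s): [2.39, 2.39, 3.01, 3.14, 3.14, 3.14].

### API

Orientations are given as [roll, pitch, yaw] about the fixed x, y, z axes, in that order (R = Rz(yaw) Ry(pitch) Rx(roll)).
In Python, from cell import bot gives the robot as it stands.
- The arm moves only by the tool apply_moves, never from a script. Its argument "motion" is a list of rows, each a list of 5 numbers: the shift along the world's x, y, z in m, then the turn about the world's z in degrees, then the opening in per cent of the stroke, from 0 (shut) to 100 (fully open). In form: [[dx, dy, dz, turn, grip], ...]. A call has 1 to 20 rows; each row shifts and turns the commanded pose from where the row before left it; what a row does not reach is not made up. A row lasts 1/10 s, in which the tool goes at most 50 mm and 8.59 degrees, less where a joint would pass 70% of its speed; a pose out of reach is approached as far as the arm can. A call with a gripper value outside its range is refused whole. The fingers move at their own pace and stop on an object; "force" is the grip in N (left out, the last holds). Time passes only in rows, so rows that do not move let the fingers close. It gives the time, the measured TCP pose, the force, the opening and the grip force at its end, in the units of the state.
- bot.observe(): the state, without advancing time (a new reading comes with each control period).
- bot.read_camera(name): name is "scene" or "top"; returns (picture, depth): 384x512x3 uint8, red, green, blue; 384x512 float32, m along the optical axis (not along the pixel's ray), 0 where there is no reading.
- bot.calibration(name): a dict with "intrinsics" (3x3 intrinsics, pixels), "eye" and "attitude" of the camera in the world. Camera axes: x right, y down, z forward; pixel columns grow to the right and rows downward; lengths in m; the calibration is good to about 2 mm. A picture is of the moment at which its call begins. calibration takes no time and is no camera call.
- bot.close_job(): hands the job in; it is judged then, once.
The state is a dict: "time": time; "qpos": joint angles; "joint_vel": joint speeds; "joint_torque": joint torques, N m; "ee_pos": TCP position; "ee_rot": TCP orientation; "wrist_force": force on the tool from outside, world axes, zero at the start; "torque": the same for the moment, N m; "width": finger opening in m; "gripper_force": force on a finger pad.
Only numpy, scipy, OpenCV 4.12 (cv2) and the standard library are available. Lean on these libraries where they do the work, as an engineer would, in place of code of your own. Each camera call takes 0.05 s, during which the arm holds its last target. There are 200 camera calls.

## Working session

There is one attempt and no reset: what is moved stays moved. The work goes in short steps, Python scripts to look and compute and a tool call to move; the robot and the scene stay as the last step left them, time stands still between calls to the robot, and variables do not carry over. Pictures are saved under pics/ and viewed, at most 14 in all, crops included, and the job is handed in when it is done.

Besides the shell and the picture viewer there is one more tool, called after "Emit:" by a JSON object that holds its "fn" and its "kwargs", one argument or row to a line. apply_moves: Moves the arm, as the interface text tells. Its arguments: {"type":"object","properties":{"motion":{"type":"array","items":{"type":"array","items":{"type":"number"}}},"force":{"type":"number"}},"required":["motion"]}

```bash
ls; mkdir -p pics; cat > h.py <<'E'
import numpy as np, cv2
from cell import bot
def cap(name,tag):
    p,d=bot.read_camera(name); np.savez(f'{tag}.npz',p=p,d=d); cv2.imwrite(f'pics/{tag}.png',cv2.resize(p[:,:,::-1],(768,576))); return p,d
def P(name,d,u,v,z=None):
    """world pts at pixels; depth or plane z"""
    c=bot.calibration(name);K=np.array(c['intrinsics']);R=att(c);e=np.array(c['eye'])
    r=R@np.array([(u-K[0,2])/K[0,0],(v-K[1,2])/K[1,1],1.])
    if z is None: return e+r*d[int(round(v)),int(round(u))]
    return e+r*(z-e[2])/r[2]
def att(c):
    from scipy.spatial.transform import Rotation as Ro
    a=np.array(c['attitude'],float)
    if a.shape==(3,3): return a
    return Ro.from_euler('xyz',a).as_matrix() if a.size==3 else Ro.from_quat(a).as_matrix()
E
python3 - <<'E'
from h import *
for n in('top','scene'):
    cap(n,n+'0'); print(n,bot.calibration(n))
print(bot.observe())
E
```

```text
pics
top {'intrinsics': array([[412.55356734,   0.        , 251.60427276],
       [  0.        , 412.55356734, 189.70362462],
       [  0.        ,   0.        ,   1.        ]]), 'eye': array([0.39809804, 0.09010337, 1.33639208]), 'attitude': array([-2.94906633, -0.00354579, -1.59869809])}
scene {'intrinsics': array([[349.96998038,   0.        , 256.58606225],
       [  0.        , 349.96998038, 189.8140372 ],
       [  0.        ,   0.        ,   1.        ]]), 'eye': array([0.31929761, 0.72935568, 0.60555804]), 'attitude': array([-2.22762753, -0.00979932, -2.65322938])}
{'time': 0.1, 'qpos': array([-8.43918755e-01,  3.59340007e-01,  1.11469251e-02, -2.40202165e-04,
       -1.22410264e+00, -2.88101621e-01]), 'joint_vel': array([-1.20076181e-03, -2.58933698e-03,  3.47429144e-03,  1.70375342e-03,
       -9.85998367e-04,  2.52823537e-05]), 'joint_torque': array([-2.51017591e-04, -5.84162593e+01,  2.93749666e+01,  7.01551884e+00,
        1.01536280e-02, -7.26543817e-05]), 'ee_pos': array([ 0.28653416, -0.6106906 ,  0.22571114]), 'ee_rot': array([ 3.14009089e+00, -2.09547189e-04, -2.70289833e+00]), 'wrist_force': array([ 0.23483769,  0.16804095, -0.44381724]), 'torque': array([0.02515574, 0.0197858 , 0.00282517]), 'gripper_force': 0.0, 'width': 0.08754503188464864}
```

View pics/top0.png

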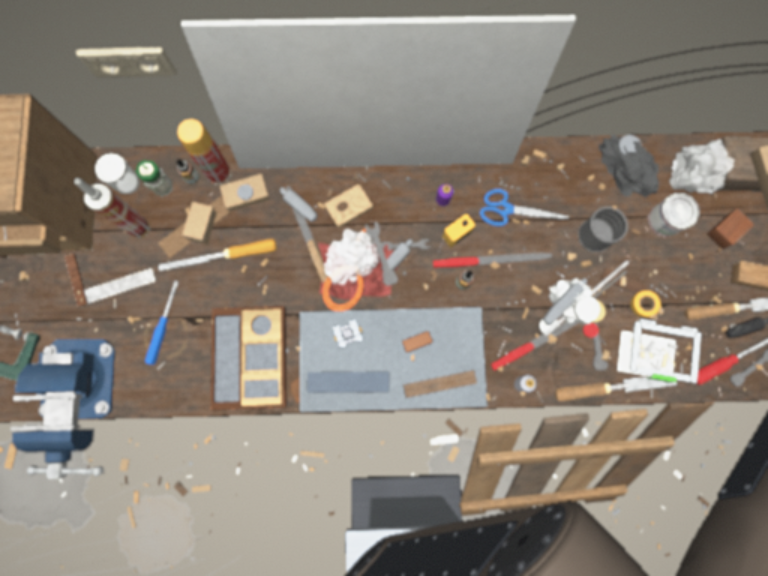

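View pics/scene0.png

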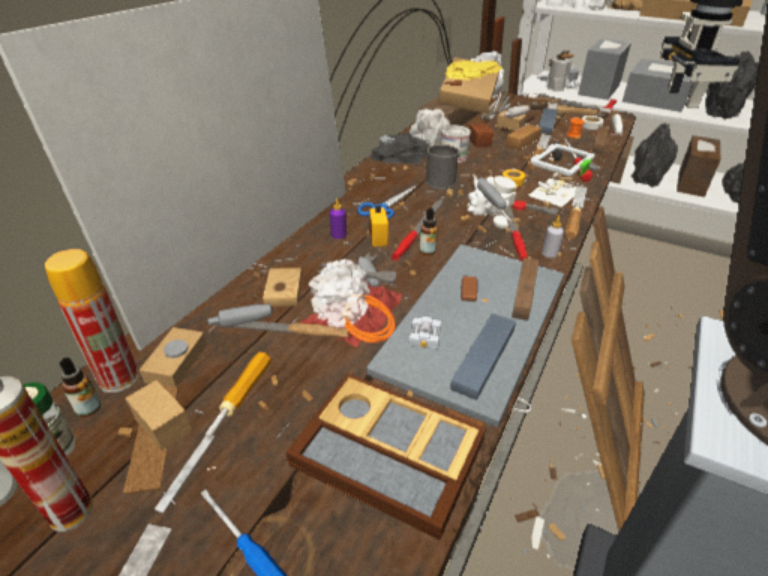

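The top view (768 px scale) shows these:
- **Tray:** (249,357), with the long recess on its left. The round well is at the top at (262,324), with rectangular pockets at (262,357) and (262,388).
- **Oilstone:** the blue-grey bar at (348,382). The look-alike is the brown offcut at (440,384).
- **Slip stone:** (417,342).
- **Honing guide:** (347,333).
- **Oil can:** candidates are steel with brass at (527,384), the dropper bottle at (467,277), a purple can at (444,194) and another dropper at (185,168). I choose (527,384).

I'll check these choices in a close crop.

```bash
python3 - <<'E'
from h import *
p=np.load('top0.npz')['p']
c=p[197:277,138:368,::-1]
c=cv2.resize(c,None,fx=3.4,fy=3.4,interpolation=cv2.INTER_CUBIC)
s=np.load('scene0.npz')['p'][140:300,190:390,::-1]
s=cv2.resize(s,None,fx=2,fy=2,interpolation=cv2.INTER_CUBIC)
o=np.zeros((600,782,3),np.uint8);o[:272,:782]=c;o[275:595,:400]=s
cv2.imwrite('pics/crop1.png',o)
d=np.load('top0.npz')['d']
for n,(u,v) in dict(tray=(249,357),tl=(216,308),bl=(214,404),br=(284,404),tr=(286,308),well=(262,324),mid=(262,357),bot=(262,388),oil=(348,382),off=(440,384),slip=(417,342),guide=(347,333),can=(527,384),drop=(467,277),board=(380,320)).items():
    print(n,P('top',d,u/1.5,v/1.5).round(3))
E
```

```text
tray [0.506 0.355 0.017]
tl [0.611 0.424 0.029]
bl [0.41  0.423 0.032]
br [0.406 0.279 0.03 ]
tr [ 0.613  0.28  -0.006]
well [0.576 0.328 0.018]
mid [0.505 0.326 0.024]
bot [0.44  0.326 0.025]
oil [0.447 0.145 0.043]
off [ 0.437 -0.044  0.052]
slip [ 0.526 -0.002  0.032]
guide [0.548 0.145 0.046]
can [ 0.432 -0.218  0.071]
drop [ 0.654 -0.108  0.079]
board [0.577 0.075 0.017]
```

View pics/crop1.png

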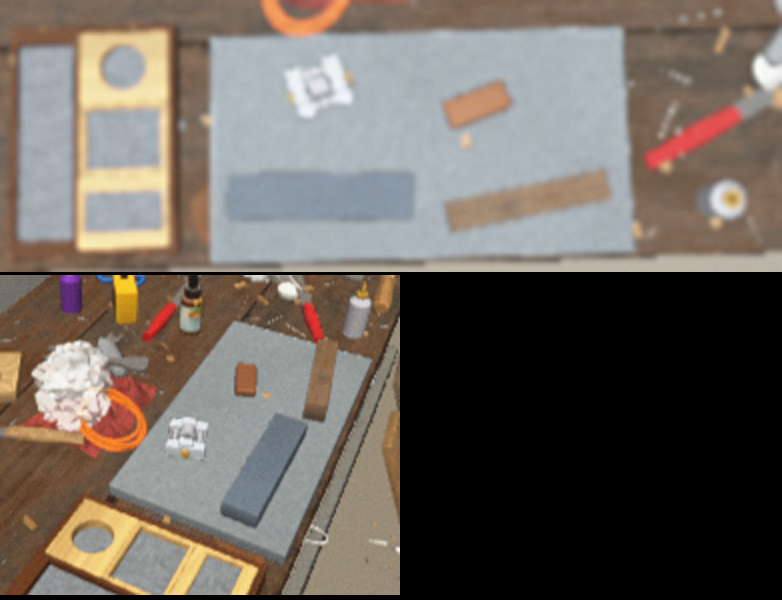

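The crop confirms the choices. The well is the far insert, the wide guide pocket is in the middle and the slip slot is nearest. Next I'll measure the poses.

```bash
cat >> h.py <<'E'
def cloud(name,d):
    c=bot.calibration(name);K=np.array(c['intrinsics']);R=att(c);e=np.array(c['eye'])
    v,u=np.mgrid[:384,:512]
    r=np.stack([(u-K[0,2])/K[0,0],(v-K[1,2])/K[1,1],np.ones_like(u)],-1)@R.T
    return e+r*d[...,None], e,r
def rect(X):
    (c,s,a)=cv2.minAreaRect((X[:,:2]*1000).astype(np.float32)); 
    return np.round(c,1),np.round(s,1),round(a,1)
E
python3 - <<'E'
from h import *
boxes=dict(oil=(.40,.50,.04,.25,.034),slip=(.48,.57,-.05,.05,.025),guide=(.50,.60,.09,.20,.028),can=(.38,.48,-.27,-.17,.02),off=(.38,.5,-.15,.035,.034),drop=(.6,.7,-.16,-.06,.02),tray=(.38,.64,.26,.46,.022))
for n in('top','scene'):
    z=np.load(n+'0.npz');X,e,r=cloud(n,z['d']);ok=z['d']>0
    for k,(a,b,c,d,h) in boxes.items():
        m=ok&(X[...,0]>a)&(X[...,0]<b)&(X[...,1]>c)&(X[...,1]<d)&(X[...,2]>h)
        Q=X[m]
        if len(Q): print(n,k,len(Q),*rect(Q),'zmed',np.median(Q[:,2]).round(4),'zmax',Q[:,2].max().round(3),'mean',Q[:,:2].mean(0).round(4))
    # felt pockets: grey pixels in tray
    p=z['p'].astype(int);hsv=cv2.cvtColor(z['p'],cv2.COLOR_RGB2HSV)
    m=(hsv[...,1]<70)&ok&(X[...,0]>.40)&(X[...,0]<.62)&(X[...,1]>.275)&(X[...,1]<.44)&(X[...,2]>0.006)
    N,L,S,C=cv2.connectedComponentsWithStats(m.astype(np.uint8))
    for i in range(1,N):
        if S[i,4]>60: Q=X[L==i]; print(n,'felt',S[i,4],*rect(Q),Q[:,2].mean().round(4))
E
```

```text
top oil 722 [447.4 145.3] [168.5  40.2] 88.5 zmed 0.04 zmax 0.05 mean [0.4483 0.1472]
top slip 165 [5.28e+02 3.00e-01] [67.7 66.3] 60.7 zmed 0.0305 zmax 0.037 mean [ 0.529  -0.0007]
top guide 192 [549.3 144.9] [46.1 59.1] 17.1 zmed 0.0371 zmax 0.049 mean [0.5493 0.1449]
top can 121 [ 445.9 -201.6] [77.6 31.9] 61.8 zmed 0.0597 zmax 0.089 mean [ 0.4349 -0.2179]
top off 445 [439.4 -43.8] [ 27.9 150.1] 9.9 zmed 0.046 zmax 0.053 mean [ 0.4392 -0.0433]
top drop 132 [670.4 -95. ] [62.  56.8] 88.5 zmed 0.0589 zmax 0.104 mean [ 0.659  -0.1028]
top tray 2346 [506.9 356.5] [214.5 154.9] 0.3 zmed 0.028 zmax 0.04 mean [0.5021 0.3506]
top felt 1000 [504.8 400.7] [184.2  55.7] 0.6 0.0218
top felt 159 [570.3 329.5] [50.4 41.4] 2.6 0.0178
top felt 414 [506.  327.9] [58.  72.7] 1.2 0.0221
top felt 315 [436.4 327.3] [47.8 71.2] 2.7 0.0251
scene oil 1021 [450.2 146.6] [170.6  43. ] 89.0 zmed 0.041 zmax 0.044 mean [0.4491 0.1553]
scene slip 161 [ 5.313e+02 -2.000e-01] [26.5 60. ] 20.5 zmed 0.0316 zmax 0.035 mean [0.5295 0.0037]
scene guide 299 [549.8 148.5] [46.  56.3] 18.7 zmed 0.0367 zmax 0.049 mean [0.5485 0.1503]
scene can 207 [ 435.8 -215.4] [33.3 26.7] 6.9 zmed 0.0503 zmax 0.088 mean [ 0.4353 -0.2134]
scene off 400 [440.5 -43.1] [ 27.8 150.1] 10.1 zmed 0.0473 zmax 0.05 mean [ 0.4385 -0.0319]
scene drop 237 [648.5 -94. ] [ 41.2 101.2] 84.7 zmed 0.0551 zmax 0.103 mean [ 0.657  -0.0993]
scene tray 6207 [507.5 356.3] [214.2 156.2] 0.7 zmed 0.0293 zmax 0.035 mean [0.4985 0.3594]
scene felt 195 [576.5 326.8] [40.1 38.4] 13.0 0.0173
scene felt 701 [508.1 325. ] [56.5 65.8] 0.8 0.0223
scene felt 568 [441.4 326.3] [37.7 72.6] 0.2 0.0253
scene felt 2227 [507.2 400.3] [181.7  54.9] 0.6 0.0223
```

Emit:
{"fn": "apply_moves", "kwargs": {
  "motion": [
    [0.02,0.044,0,4,65],
    [0.02,0.044,0,4,65],
    [0.02,0.044,0,4,65],
    [0.02,0.044,0,4,65],
    [0.02,0.044,0,4,65],
    [0.02,0.044,0,4,65],
    [0.02,0.044,0,4,65],
    [0.02,0.044,0,4,65],
    [0,0.045,0,3.5,65],
    [0,0.045,0,3.5,65],
    [0,0.045,0,3.5,65],
    [0,0.045,0,3.5,65],
    [0,0.045,0,3.5,65],
    [0,0.045,-0.02,3.5,65],
    [0,0.045,-0.02,3.5,65],
    [0,0.045,-0.02,3.5,65],
    [0,0.045,-0.02,3.5,65],
    [0,0,-0.02,0,65],
    [0,0,-0.02,0,65],
    [0,0,0,0,65]
  ],
  "force": 40
}}

```text
time: 2.1
ee_pos: [0.4449, 0.1452, 0.1041]
ee_rot: [3.137, -0.003, -1.594]
wrist_force: [-0.8, 0.2, -0.8]
width: 0.0569
gripper_force: 0.0
```

Emit:
{"fn": "apply_moves", "kwargs": {
  "motion": [
    [0.003,0.001,-0.03,0,65],
    [0,0,-0.03,0,65],
    [0,0,-0.014,0,65],
    [0,0,0,0,65],
    [0,0,0,0,30],
    [0,0,0,0,30],
    [0,0,0,0,30],
    [0,0,0,0,30],
    [0,0,0,0,30]
  ]
}}

```text
time: 3.0
ee_pos: [0.4503, 0.1474, 0.0338]
ee_rot: [-3.14, 0.001, -1.594]
wrist_force: [-2.4, 0.3, 7.3]
width: 0.0415
gripper_force: 40.0
```

Emit:
{"fn": "apply_moves", "kwargs": {
  "motion": [
    [0,0,0.01,0,30],
    [0,0,0.02,0,30],
    [0,0,0.03,0,30],
    [0,0,0.03,0,30],
    [0,0,0,0,30]
  ]
}}

```text
time: 3.5
ee_pos: [0.4518, 0.1483, 0.127]
ee_rot: [-3.136, 0.004, -1.594]
wrist_force: [-0.0, 1.3, -3.3]
width: 0.0415
gripper_force: 40.0
```

```bash
python3 - <<'E'
from h import *
p,d=cap('scene','s1')
cv2.imwrite('pics/s1c.png',cv2.resize(p[130:330,230:430,::-1],(600,600),interpolation=cv2.INTER_CUBIC))
E
```

```text
(no output)
```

View pics/s1c.png

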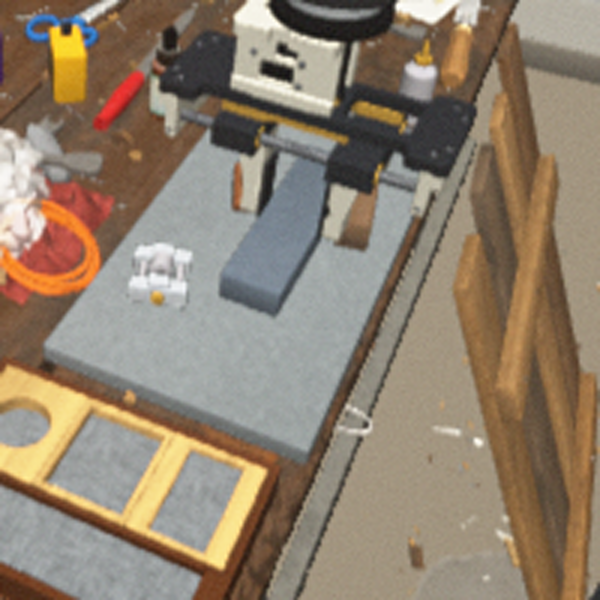

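The stone is held level, with its near end at (270,290) in the crop. I'll measure its offset relative to the TCP.

```bash
python3 - <<'E'
from h import *
z=np.load('s1.npz');X,_,_=cloud('scene',z['d'])
m=(X[...,0]>.40)&(X[...,0]<.50)&(X[...,1]>.165)&(X[...,1]<.26)&(X[...,2]>.095)
Q=X[m];print(rect(Q),Q.min(0),Q.max(0)); T=Q[Q[:,2]>np.percentile(Q[:,2],95)-.004]
print(rect(T),np.median(T[:,2]),T[:,1].max())
A=np.c_[T[:,:2],np.ones(len(T))];print(np.linalg.lstsq(A,T[:,2],rcond=None)[0])
E
```

```text
(array([450. , 212.5]), array([99.9, 94.9]), 0.0) [0.40002566 0.16501364 0.11219522] [0.49993866 0.2598982  0.53320671]
(array([448.2, 216.8]), array([ 10. , 128.5]), 46.6) 0.5192792080469315 0.25989820179472367
[-1.72324941 -1.57303551  1.62809915]
```

```bash
python3 - <<'E'
from h import *
z=np.load('s1.npz');X,_,_=cloud('scene',z['d'])
m=(X[...,0]>.40)&(X[...,0]<.50)&(X[...,1]>.17)&(X[...,1]<.26)&(X[...,2]>.095)&(X[...,2]<.155)
Q=X[m];h=np.percentile(Q[:,2],[5,50,95]);T=Q[abs(Q[:,2]-h[1])<.006]
print(rect(Q),h,rect(T),len(T),T[:,1].max())
A=np.c_[T[:,:2],np.ones(len(T))];print(np.linalg.lstsq(A,T[:,2],rcond=None)[0])
E
```

```text
(array([452.7, 201.5]), array([63.6, 41.9]), 88.6) [0.11716724 0.13367993 0.13527447] (array([452.7, 201.5]), array([63.6, 41.9]), 88.6) 477 0.23320445004120427
[ 0.01972262 -0.02253883  0.12937956]
```

Emit:
{"fn": "apply_moves", "kwargs": {
  "motion": [
    [0.0046,0.021,0,7.7,30],
    [0.0046,0.021,0,7.7,30],
    [0.0046,0.021,0,7.7,30],
    [0.0046,0.021,0,7.7,30],
    [0.0046,0.021,0,7.7,30],
    [0.0046,0.021,0,7.7,30],
    [0.0046,0.021,0,7.7,30],
    [0.0046,0.021,0,7.7,30],
    [0.0046,0.021,0,7.7,30],
    [0.0046,0.021,0,7.7,30],
    [0.0046,0.021,0,7.7,30],
    [0.0046,0.021,0,7.3,30],
    [0,0,-0.02,0,30],
    [0,0,-0.02,0,30],
    [0,0,0,0,30],
    [0,0,0,0,30]
  ]
}}

```text
time: 5.15
ee_pos: [0.5045, 0.3982, 0.0816]
ee_rot: [3.139, 0.002, 0.011]
wrist_force: [0.7, -0.0, -3.6]
width: 0.041
gripper_force: 40.0
```

```bash
cat > m.py <<'E'
from h import *
import sys
tag=sys.argv[1];cam=sys.argv[2]; x0,x1,y0,y1,z0,z1=map(float,sys.argv[3:9])
p,d=cap(cam,tag);X,_,_=cloud(cam,d)
m=(d>0)&(X[...,0]>x0)&(X[...,0]<x1)&(X[...,1]>y0)&(X[...,1]<y1)&(X[...,2]>z0)&(X[...,2]<z1)
Q=X[m];print(len(Q),rect(Q),'z',np.percentile(Q[:,2],[5,50,95]).round(4),'min',Q.min(0).round(4),'max',Q.max(0).round(4))
o=bot.observe();print(o['ee_pos'].round(4),o['ee_rot'].round(3),o['width'])
E
python3 m.py s2 scene .40 .62 .36 .50 .065 .105; python3 m.py t2 top .40 .62 .36 .50 .065 .095
```

```text
1192 (array([503.9, 397.1]), array([170.2,  68.6]), 9.9) z [0.0715 0.0879 0.0898] min [0.4203 0.3605 0.0661] max [0.5906 0.4299 0.0984]
[0.5051 0.3988 0.0827] [3.141 0.    0.011] 0.04162355331871301
489 (array([505.4, 397.4]), array([169. ,  42.9]), 0.3) z [0.0769 0.0881 0.0925] min [0.421  0.3756 0.068 ] max [0.59   0.4188 0.0944]
[0.5053 0.3992 0.0833] [-3.141e+00 -1.000e-03  1.100e-02] 0.04129856050312023
```

Emit:
{"fn": "apply_moves", "kwargs": {
  "motion": [
    [0.0015,0.002,-0.02,0,30],
    [0,0,-0.015,0,30],
    [0,0,-0.007,0,30],
    [0,0,-0.005,0,30],
    [0,0,0,0,30],
    [0,0,0,0,30]
  ]
}}

```text
time: 5.85
ee_pos: [0.5063, 0.4006, 0.0369]
ee_rot: [3.141, -0.0, 0.012]
wrist_force: [-3.4, -3.1, 5.7]
width: 0.041
gripper_force: 40.0
```

Emit:
{"fn": "apply_moves", "kwargs": {
  "motion": [
    [0,0,0,0,60],
    [0,0,0,0,60],
    [0,0,0,0,60],
    [0,0,0.03,0,60],
    [0,0,0.04,0,60],
    [0.0,-0.02,0.02,-4,70],
    [0.002,-0.046,0,-7.6,70],
    [0.004,-0.046,0,-7.6,70],
    [0.006,-0.046,0,-7.6,70],
    [0.008,-0.046,0,-7.6,70],
    [0.01,-0.03,0,-7.6,70],
    [0.01,-0.02,0,-7.6,70],
    [0.004,0,0,-7.6,70],
    [0,0,0,-7.6,70],
    [0,0,0,-7.4,70],
    [0,0,0,0,70],
    [0,0,0,0,70]
  ]
}}

```text
time: 7.55
ee_pos: [0.5506, 0.147, 0.1257]
ee_rot: [-3.141, 0.0, -1.245]
wrist_force: [-0.1, -1.0, -0.6]
width: 0.0616
gripper_force: 0.0
```

```bash
python3 m.py s3 scene .40 .62 .376 .43 .036 .07; python3 m.py t3 top .40 .62 .376 .43 .036 .07
```

```text
2007 (array([507.1, 399.7]), array([169.6,  44.2]), 1.0) z [0.0395 0.0435 0.0451] min [0.4221 0.3769 0.036 ] max [0.5919 0.4225 0.0466]
[0.5506 0.1471 0.1256] [-3.141  0.    -1.245] 0.06154008455273504
67 (array([584.6, 405.4]), array([22.6, 48.2]), 32.1) z [0.0386 0.0427 0.0466] min [0.5622 0.3801 0.0365] max [0.6005 0.4209 0.0496]
[0.5505 0.1471 0.1257] [-3.141  0.    -1.246] 0.061253305314032926
```

Emit:
{"fn": "apply_moves", "kwargs": {
  "motion": [
    [-0.001,-0.001,-0.03,-0.5,70],
    [0,0,-0.03,0,70],
    [0,0,-0.025,0,70],
    [0,0,-0.012,0,70],
    [0,0,0,0,70],
    [0,0,0,0,70]
  ],
  "force": 25
}}

```text
time: 8.25
ee_pos: [0.55, 0.1463, 0.0293]
ee_rot: [-3.141, -0.0, -1.257]
wrist_force: [-0.5, 0.4, 0.4]
width: 0.0617
gripper_force: 0.0
```

Emit:
{"fn": "apply_moves", "kwargs": {
  "motion": [
    [0,0,0,0,40],
    [0,0,0,0,40],
    [0,0,0,0,40],
    [0,0,0,0,40],
    [0,0,0.01,0,40],
    [0,0,0.03,0,40],
    [0,0,0.03,0,40],
    [0,0,0,0,40],
    [0,0,0,0,40],
    [0,0,0,0,40]
  ]
}}

```text
time: 9.25
ee_pos: [0.549, 0.1457, 0.0983]
ee_rot: [3.141, 0.0, -1.258]
wrist_force: [0.4, 0.1, -0.3]
width: 0.0353
gripper_force: 0.0
```

```bash
python3 m.py s4 scene .50 .60 .09 .22 .06 .130
python3 - <<'E'
from h import *
p=np.load('s4.npz')['p']
cv2.imwrite('pics/s4c.png',cv2.resize(p[100:280,210:390,::-1],(540,540),interpolation=cv2.INTER_CUBIC))
E
```

```text
153 (array([548.7, 148.6]), array([69.6, 18.3]), 18.2) z [0.1013 0.116  0.1288] min [0.5133 0.1367 0.0982] max [0.5801 0.1663 0.1298]
[0.5489 0.1456 0.098 ] [ 3.14  -0.    -1.258] 0.03484691832070234
```

View pics/s4c.png

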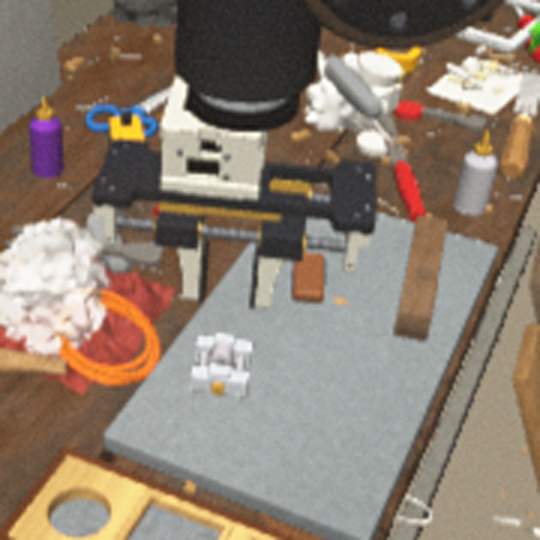

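The grip missed. The guide is still on the board at (220,365) in the crop. I'll measure where it is now.

```bash
python3 - <<'E'
from h import *
for t in('s3','s4'):
    z=np.load(t+'.npz');X,_,_=cloud('scene',z['d'])
    m=(X[...,0]>.50)&(X[...,0]<.60)&(X[...,1]>.09)&(X[...,1]<.20)&(X[...,2]>.024)&(X[...,2]<.06)
    Q=X[m];print(rect(Q),Q[:,:2].mean(0))
p=np.concatenate([np.load(t+'.npz')['p'][205:240,265:305,::-1] for t in('s3','s4')],1)
cv2.imwrite('pics/g.png',cv2.resize(p,None,fx=10,fy=10,interpolation=cv2.INTER_CUBIC))
E
```

```text
(array([549.8, 148.1]), array([45.9, 55.4]), 18.6) [0.54839087 0.15125803]
(array([549.2, 147.5]), array([45.5, 56. ]), 18.9) [0.54751643 0.15090136]
```

View pics/g.png

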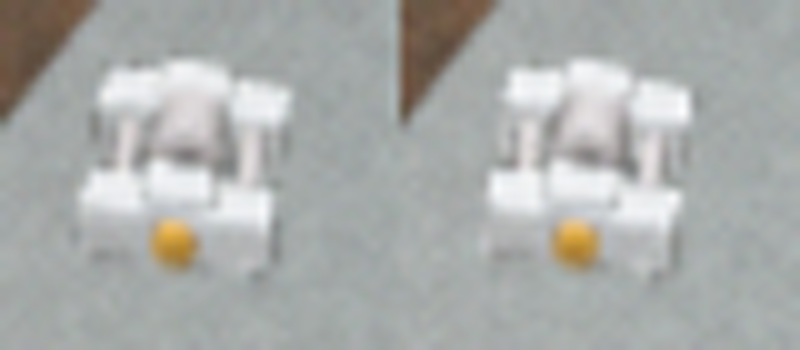

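Emit:
{"fn": "apply_moves", "kwargs": {
  "motion": [
    [0,0,0,0,65],
    [0,0,0,0,65],
    [0,0,0,0,65],
    [0,0,0,0,65],
    [0,0,0,0,65],
    [0,0,-0.03,0,65],
    [0,0,-0.025,0,65],
    [0,0,-0.014,0,65],
    [0,0,0,0,65],
    [0,0,0,0,48],
    [0,0,0,0,48],
    [0,0,0,0,48],
    [0,0,0,0,48],
    [0,0,0,0,48],
    [0,0,0,0,48]
  ],
  "force": 40
}}

```text
time: 10.8
ee_pos: [0.5495, 0.146, 0.0299]
ee_rot: [-3.141, 0.0, -1.258]
wrist_force: [-0.0, 0.5, -0.0]
width: 0.0417
gripper_force: 0.0
```

```bash
python3 - <<'E'
from h import *
p,d=cap('scene','s5')
cv2.imwrite('pics/s5c.png',cv2.resize(p[165:250,240:330,::-1],(630,595),interpolation=cv2.INTER_CUBIC))
X,_,_=cloud('scene',np.load('s3.npz')['d'])
# jaw heights profile in guide frame before the grasp
t=np.deg2rad(18.5);c=np.array([.5493,.1455]);q=X[...,:2]-c
gx=q[...,0]*np.cos(t)+q[...,1]*np.sin(t);gy=-q[...,0]*np.sin(t)+q[...,1]*np.cos(t)
for lo in range(-34,34,4):
    print(lo+2,[ (int(np.median(Z)*1000) if len(Z:=X[...,2][(gx*1e3>a)&(gx*1e3<a+6)&(gy*1e3>lo)&(gy*1e3<lo+4)]) else None) for a in range(-27,27,6)])
E
```

```text
-32 [18, None, None, None, None, None, None, None, 18]
-28 [209, None, None, None, None, None, None, None, 18]
-24 [114, 38, 35, 35, 43, None, 37, 36, 27]
-20 [228, 38, 247, 43, 43, 43, 37, 36, 36]
-16 [222, 38, 37, 38, 42, 43, 30, 36, 20]
-12 [18, 27, 33, 22, 45, 45, 28, 32, 27]
-8 [18, 234, 32, 45, 46, 45, 35, 30, 19]
-4 [19, 233, 30, 42, 46, 44, 30, 31, None]
0 [19, 234, 30, 44, 47, 46, 31, 32, None]
4 [19, 31, 32, 39, 48, 45, None, 32, None]
8 [19, 235, None, 44, 44, 42, None, 267, 142]
12 [26, 233, 36, None, 42, None, 265, 266, 268]
16 [302, 234, 37, 41, 42, 42, 251, 252, 254]
20 [302, 234, 254, 251, 251, 251, 248, 245, 251]
24 [232, 227, 235, 233, 236, 231, 233, 225, 236]
28 [234, 228, 272, 228, 36, 122, 233, 302, 239]
32 [206, 293, 252, 302, 302, 302, 295, 286, 285]
```

View pics/s5c.png

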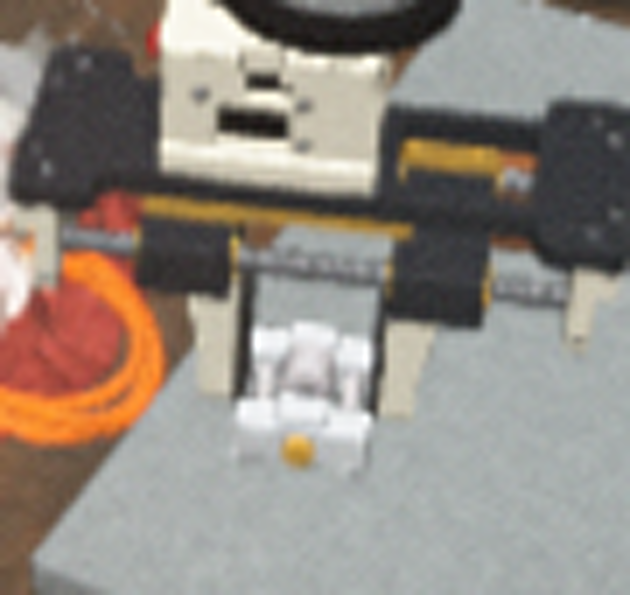

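The view shows the pads in the gap between the jaws, which is wider than 19 mm, so they closed on nothing. I'll grip the -y jaw over its 46 mm instead, 18 mm off centre.

Emit:
{"fn": "apply_moves", "kwargs": {
  "motion": [
    [0,0,0,0,66],
    [0,0,0,0,66],
    [0,0,0,0,66],
    [0,0,0,0,66],
    [0,0,0,0,66],
    [0,0,0.02,0,66],
    [0.003,-0.009,0,0.4,66],
    [0.003,-0.009,0,0,66],
    [0,0,0,0,66],
    [0,0,-0.02,0,66],
    [0,0,-0.001,0,66],
    [0,0,0,0,66],
    [0,0,0,0,45],
    [0,0,0,0,45],
    [0,0,0,0,45],
    [0,0,0,0,45],
    [0,0,0,0,45],
    [0,0,0,0,45]
  ],
  "force": 40
}}

```text
time: 12.65
ee_pos: [0.5558, 0.1282, 0.0291]
ee_rot: [-3.141, 0.0, -1.25]
wrist_force: [-1.4, 0.7, 5.0]
width: 0.0449
gripper_force: 40.0
```

Gripped at 45 mm with 40 N. Now I'll lift and check.

Emit:
{"fn": "apply_moves", "kwargs": {
  "motion": [
    [0,0,0.01,0,45],
    [0,0,0.02,0,45],
    [0,0,0.02,0,45],
    [0,0,0.02,0,45],
    [0,0,0,0,45],
    [0,0,0,0,45]
  ]
}}

```text
time: 13.25
ee_pos: [0.5552, 0.1279, 0.0988]
ee_rot: [-3.141, 0.0, -1.251]
wrist_force: [0.3, -0.2, -2.5]
width: 0.0449
gripper_force: 40.0
```

```bash
python3 m.py s6 scene .50 .60 .138 .22 .07 .130
python3 - <<'E'
from h import *
p=np.load('s6.npz')['p']
cv2.imwrite('pics/s6c.png',cv2.resize(p[130:250,230:350,::-1],(540,540),interpolation=cv2.INTER_CUBIC))
E
```

```text
341 (array([553.8, 152.8]), array([44.5, 60. ]), 46.1) z [0.0921 0.1061 0.1226] min [0.5206 0.1381 0.0894] max [0.5908 0.177  0.1298]
[0.5548 0.1277 0.098 ] [ 3.141  0.    -1.251] 0.044738705453040595
```

View pics/s6c.png

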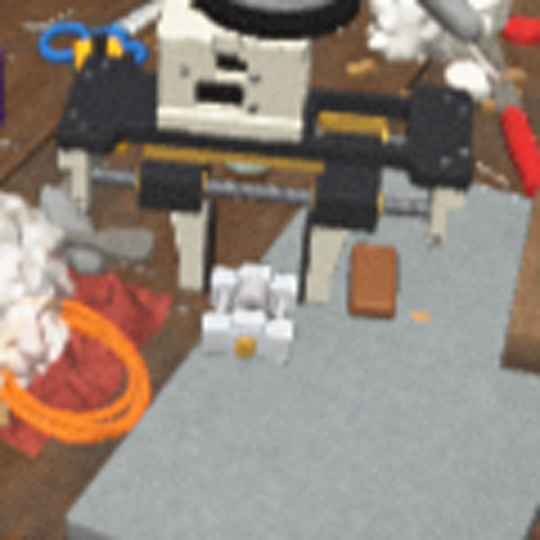

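```bash
python3 - <<'E'
from h import *
X,_,_=cloud('scene',np.load('s6.npz')['d'])
t=np.deg2rad(18.4);c=np.array([.5552,.1279]);q=X[...,:2]-c
gx=q[...,0]*np.cos(t)+q[...,1]*np.sin(t);gy=-q[...,0]*np.sin(t)+q[...,1]*np.cos(t)
for lo in range(-10,54,4):
    print(lo+2,[ (int(np.median(Z)*1000) if len(Z:=X[...,2][(gx*1e3>a)&(gx*1e3<a+6)&(gy*1e3>lo)&(gy*1e3<lo+4)&(X[...,2]>.05)&(X[...,2]<.14)]) else None) for a in range(-33,33,6)])
m=(abs(gx)<.035)&(gy>.005)&(gy<.06)&(X[...,2]>.085)&(X[...,2]<.135)
Q=np.c_[gx[m],gy[m],X[...,2][m]]; print(rect(Q),Q.min(0),Q.max(0))
E
```

```text
-8 [None, None, None, None, None, None, None, None, 104, 108, None]
-4 [None, 118, 106, 106, 111, None, 112, 106, 106, 120, None]
0 [None, 118, 106, 107, 111, 112, 111, 106, 107, 134, 121]
4 [120, 98, 105, 104, 111, 112, 112, 103, 101, 100, 120]
8 [126, 117, 101, 101, 112, None, None, 102, 104, 120, 119]
12 [118, 113, 100, 101, 115, 117, 113, 101, 101, 109, 114]
16 [None, None, 100, 100, 112, 116, 114, 101, 101, None, None]
20 [None, None, None, 100, 111, 116, 112, 101, None, None, None]
24 [None, None, 102, 101, 109, 115, 114, 102, 103, None, None]
28 [None, None, 104, None, 115, 114, 113, None, 105, None, None]
32 [None, None, 105, 106, None, 111, 111, 106, 106, 105, None]
36 [None, None, 106, 105, 112, 111, 112, 105, 106, 105, None]
40 [None, 101, 98, 102, 105, 108, 106, 95, 96, 100, None]
44 [None, 98, 99, 94, 101, 103, 102, 99, 102, None, None]
48 [None, None, None, None, 99, 100, 99, None, None, None, None]
52 [None, None, None, None, None, None, None, None, None, None, None]
(array([ 0. , 26.8]), array([43.5, 69.9]), 89.9) [-0.03491606  0.00501613  0.08942911] [0.03494086 0.04852557 0.13468917]
```

Emit:
{"fn": "apply_moves", "kwargs": {
  "motion": [
    [-0.0095,0.036,0,-3.5,45],
    [-0.0095,0.036,0,-3.5,45],
    [-0.0095,0.036,0,-3.5,45],
    [-0.0095,0.036,0,-3.5,45],
    [-0.0095,0.036,0,-3.7,45],
    [0,0,-0.015,0,45],
    [0,0,-0.015,0,45],
    [0,0,-0.01,0,45],
    [0,0,0,0,45],
    [0,0,0,0,45]
  ]
}}

```text
time: 14.3
ee_pos: [0.508, 0.3075, 0.0582]
ee_rot: [3.141, -0.001, -1.56]
wrist_force: [-0.2, 0.5, -1.8]
width: 0.0451
gripper_force: 40.0
```

```bash
python3 m.py s7 scene .475 .54 .315 .366 .043 .078; python3 m.py t7 top .475 .54 .315 .366 .040 .078
```

```text
453 (array([507.7, 335.5]), array([40.3, 64.8]), 89.7) z [0.0525 0.065  0.0761] min [0.4752 0.3152 0.0482] max [0.5399 0.3556 0.078 ]
[0.5083 0.3078 0.0588] [-3.141 -0.    -1.56 ] 0.044859637171620906Traceback (most recent call last):
  File "m.py", line 6, in <module>
    Q=X[m];print(len(Q),rect(Q),'z',np.percentile(Q[:,2],[5,50,95]).round(4),'min',Q.min(0).round(4),'max',Q.max(0).round(4))
                                    ~~~~~~~~~~~~~^^^^^^^^^^^^^^^^^^
    return _quantile_unchecked(
        a, q, axis, out, overwrite_input, method, keepdims, weights)
    return _ureduce(a,
                    func=_quantile_ureduce_func,
    ...<5 lines>...
                    overwrite_input=overwrite_input,
                    method=method)
    r = func(a, **kwargs)
    result = _quantile(arr,
                       quantiles=q,
    ...<2 lines>...
                       out=out,
                       weights=wgt)
    slices_having_nans = np.isnan(arr[-1, ...])
                                  ~~~^^^^^^^^^
IndexError: index -1 is out of bounds for axis 0 with size 0
```

Emit:
{"fn": "apply_moves", "kwargs": {
  "motion": [
    [-0.0005,0,-0.012,0,45],
    [0,0,-0.009,0,45],
    [0,0,-0.004,0,45],
    [0,0,-0.003,0,45],
    [0,0,0,0,45],
    [0,0,0,0,45]
  ]
}}

```text
time: 15.0
ee_pos: [0.5069, 0.3073, 0.032]
ee_rot: [3.141, -0.001, -1.559]
wrist_force: [-8.9, -2.9, 16.3]
width: 0.045
gripper_force: 40.0
```

Emit:
{"fn": "apply_moves", "kwargs": {
  "motion": [
    [0,0,0,0,62],
    [0,0,0,0,62],
    [0,0,0,0,62],
    [0,0,0,0,62],
    [0,0,0.03,0,62],
    [0,0,0.03,0,62],
    [0,0,0.01,0,62],
    [0.003,-0.045,0,2,55],
    [0.003,-0.045,0,2,55],
    [0.003,-0.045,0,3,55],
    [0.003,-0.045,0,3,55],
    [0.003,-0.045,0,3,55],
    [0.003,-0.045,0,3,55],
    [0.004,-0.037,0,3,55],
    [0,0,0,0,55],
    [0,0,0,0,55]
  ]
}}

```text
time: 16.6
ee_pos: [0.5293, 0.0, 0.1002]
ee_rot: [3.141, 0.0, -1.231]
wrist_force: [-0.4, -0.2, -1.1]
width: 0.0483
gripper_force: 0.0
```

```bash
python3 m.py s8 scene .47 .545 .275 .366 .033 .07; python3 m.py t8 top .47 .545 .275 .366 .033 .07
python3 - <<'E'
from h import *
X,_,_=cloud('scene',np.load('s8.npz')['d'])
for lo in range(290,366,5):
    print(lo,[ (int(np.median(Z)*1000) if len(Z:=X[...,2][(X[...,0]*1e3>a)&(X[...,0]*1e3<a+6)&(X[...,1]*1e3>lo)&(X[...,1]*1e3<lo+5)]) else None) for a in range(474,540,6)])
for t,n in(('s8','scene'),('t8','top')):
    X,_,_=cloud(n,np.load(t+'.npz')['d'])
    m=(X[...,0]>.48)&(X[...,0]<.57)&(X[...,1]>-.05)&(X[...,1]<.05)&(X[...,2]>.025)&(X[...,2]<.034)
    print('slip',rect(X[m]),m.sum())
E
```

```text
456 (array([513.3, 318.7]), array([59.2, 72. ]), 0.1) z [0.0338 0.0399 0.0499] min [0.4837 0.2826 0.0331] max [0.5429 0.3547 0.0514]
[0.5294 0.0008 0.1003] [ 3.141  0.    -1.229] 0.04799996031554796
34 (array([527.6, 342.2]), array([46.7, 74.2]), 54.3) z [0.0335 0.0379 0.0448] min [0.4852 0.3016 0.0331] max [0.5446 0.3647 0.0485]
[0.5295 0.0014 0.1003] [ 3.141  0.    -1.228] 0.04825626819331752
290 [31, 25, 30, 30, 30, None, None, 31, 30, 29, 30]
295 [29, 22, 38, None, None, 38, None, None, None, None, 30]
300 [30, 35, 39, 39, 44, 44, 45, 39, 39, 40, 28]
305 [30, 28, 39, 40, 46, 46, 45, 39, 39, 31, 29]
310 [30, 26, 30, 36, 33, 45, 43, 38, 38, 25, 27]
315 [30, 21, 22, 33, 41, 50, 47, 34, 34, 22, 26]
320 [30, 21, 23, 35, 43, 50, 49, 34, 34, 22, 29]
325 [30, 22, 33, 34, 46, 49, 48, 33, 34, 22, 30]
330 [30, 21, 34, 32, 44, 47, 43, 34, 34, None, 28]
335 [30, 24, 38, 39, 41, 44, 45, 39, 39, 39, 30]
340 [30, 32, 40, 39, 44, 45, 45, 38, 39, 22, 28]
345 [30, 29, 33, 33, 38, 43, 39, 35, 33, 22, 28]
350 [30, 23, 22, 22, 31, 30, 23, 22, 23, 22, 28]
355 [30, 21, 21, 22, 22, 23, 22, 21, 22, 21, 29]
360 [30, 31, 30, 29, 30, 30, 30, 30, 28, 30, 31]
365 [30, 30, 30, 30, 31, 30, 30, 30, 30, 31, 30]
slip (array([5.313e+02, 2.000e-01]), array([26.5, 62.9]), 20.4) 153
slip (array([0., 0.]), array([0., 0.]), 0.0) 0
```

Emit:
{"fn": "apply_moves", "kwargs": {
  "motion": [
    [0.001,-0.001,-0.03,0.8,55],
    [0,0,-0.03,0,55],
    [0,0,-0.0145,0,55],
    [0,0,0,0,55],
    [0,0,0,0,55],
    [0,0,0,0,20],
    [0,0,0,0,20],
    [0,0,0,0,20],
    [0,0,0,0,20],
    [0,0,0,0,20],
    [0,0,0,0,20],
    [0,0,0,0,20]
  ],
  "force": 25
}}

```text
time: 17.9
ee_pos: [0.5309, 0.0001, 0.0268]
ee_rot: [-3.14, -0.0, -1.214]
wrist_force: [-1.4, 1.7, 5.8]
width: 0.0274
gripper_force: 25.0
```

Emit:
{"fn": "apply_moves", "kwargs": {
  "motion": [
    [0,0,0.01,0,20],
    [0,0,0.02,0,20],
    [0,0,0.02,0,20],
    [0,0,0.02,0,20],
    [0,0,0,0,20],
    [0,0,0,0,20]
  ]
}}

```text
time: 18.5
ee_pos: [0.5305, -0.0, 0.0967]
ee_rot: [-3.14, 0.0, -1.214]
wrist_force: [-0.4, -0.9, -0.8]
width: 0.0275
gripper_force: 25.0
```

```bash
python3 m.py s9 scene .48 .58 -.05 .05 .085 .104
python3 - <<'E'
from h import *
X,_,_=cloud('scene',np.load('s9.npz')['d'])
t=np.deg2rad(20.4);c=bot.observe()['ee_pos'][:2];q=X[...,:2]-c
gx=q[...,0]*np.cos(t)+q[...,1]*np.sin(t);gy=-q[...,0]*np.sin(t)+q[...,1]*np.cos(t)
for lo in range(-40,44,5):
    print(lo+2,[ (int(np.median(Z)*1000) if len(Z:=X[...,2][(gx*1e3>a)&(gx*1e3<a+6)&(gy*1e3>lo)&(gy*1e3<lo+4)&(X[...,2]>.05)&(X[...,2]<.14)]) else None) for a in range(-27,27,6)])
E
```

```text
183 (array([5.273e+02, 2.000e-01]), array([64.5, 49.2]), 85.9) z [0.0948 0.1016 0.1034] min [ 0.5025 -0.0324  0.0909] max [0.5535 0.0322 0.1039]
[ 5.3e-01 -2.0e-04  9.6e-02] [ 3.141  0.    -1.214] 0.026968639913696208
-38 [None, None, None, None, None, None, None, None, None]
-33 [None, None, None, None, None, None, None, None, None]
-28 [None, None, 99, 102, 102, 102, 101, None, None]
-23 [None, None, None, 102, 101, 102, 101, None, None]
-18 [None, None, 102, 102, 102, 102, 102, None, None]
-13 [None, None, 114, 102, 101, 101, 101, None, None]
-8 [None, None, 108, 103, 101, 101, 103, 114, None]
-3 [None, 118, 106, 102, 102, 102, 102, 116, None]
2 [None, None, 126, 101, 103, 102, 102, 114, None]
7 [118, 115, 119, 101, 102, 102, 105, 114, 122]
12 [123, 131, 109, None, 101, 100, 101, 133, 121]
17 [None, None, 100, 102, 101, 100, 100, None, None]
22 [None, None, 101, 101, 101, 102, 102, None, None]
27 [None, None, 96, 99, 98, 99, 97, None, None]
32 [None, None, None, None, None, 96, None, None, None]
37 [None, None, None, None, None, None, None, None, None]
42 [None, None, None, None, None, None, None, None, None]
```

Emit:
{"fn": "apply_moves", "kwargs": {
  "motion": [
    [-0.0111,0.0407,0,-2.5,20],
    [-0.0111,0.0407,0,-2.5,20],
    [-0.0111,0.0407,0,-2.5,20],
    [-0.0111,0.0407,0,-2.5,20],
    [-0.0111,0.0407,0,-2.5,20],
    [-0.0111,0.0407,0,-2.5,20],
    [-0.0111,0.0407,0,-2.5,20],
    [-0.0111,0.0407,0,-2.3,20],
    [0,0,-0.02,0,20],
    [0,0,-0.02,0,20],
    [0,0,0,0,20],
    [0,0,0,0,20],
    [0,0,0,0,20]
  ]
}}

```text
time: 19.85
ee_pos: [0.4421, 0.3256, 0.0567]
ee_rot: [-3.141, 0.0, -1.56]
wrist_force: [0.7, -0.6, 0.3]
width: 0.0275
gripper_force: 25.0
```

```bash
python3 m.py s10 scene .42 .462 .28 .37 .051 .066
```

```text
368 (array([447.2, 328.8]), array([38.3, 59.9]), 34.7) z [0.0561 0.0612 0.063 ] min [0.4203 0.2974 0.0516] max [0.4619 0.3552 0.0658]
[0.4422 0.3257 0.0569] [-3.141e+00  1.000e-03 -1.560e+00] 0.027166906928809676
```

Emit:
{"fn": "apply_moves", "kwargs": {
  "motion": [
    [-0.001,0,-0.012,0,20],
    [0,0,-0.007,0,20],
    [0,0,-0.004,0,20],
    [0,0,-0.001,0,20],
    [0,0,0,0,20],
    [0,0,0,0,20],
    [0,0,0,0,20]
  ]
}}

```text
time: 20.6
ee_pos: [0.4403, 0.325, 0.0325]
ee_rot: [3.141, -0.001, -1.559]
wrist_force: [-3.8, -3.0, 10.7]
width: 0.0273
gripper_force: 25.0
```

Emit:
{"fn": "apply_moves", "kwargs": {
  "motion": [
    [0,0,0,0,40],
    [0,0,0,0,40],
    [0,0,0,0,40],
    [0,0,0.02,0,40],
    [0,0,0.03,0,40],
    [0,0,0.04,0,50],
    [0,-0.03,0.04,-5,60],
    [0,-0.045,0,-5,70],
    [0,-0.045,0,-5,70],
    [0,-0.045,0,-5,70],
    [0,-0.045,0,-5,70],
    [0,-0.045,0,-5,70],
    [0,-0.045,0,-5,70],
    [0,-0.045,0,-5,70],
    [0,-0.045,0,0,70],
    [0,-0.045,0,0,70],
    [0,-0.045,0,0,70],
    [0,-0.045,0,0,70],
    [0,0,0,0,70],
    [0,0,0,0,70]
  ]
}}

```text
time: 22.6
ee_pos: [0.4401, -0.2006, 0.1616]
ee_rot: [3.141, -0.0, -2.261]
wrist_force: [-0.7, -0.4, 0.9]
width: 0.0611
gripper_force: 0.0
```

```bash
python3 m.py s11 scene .425 .458 .28 .37 .033 .06
python3 - <<'E'
from h import *
from scipy.optimize import least_squares
for n,t in(('scene','scene0'),('scene','s8'),('scene','s11'),('top','top0')):
    X,_,_=cloud(n,np.load(t+'.npz')['d'])
    m=(X[...,0]>.40)&(X[...,0]<.47)&(X[...,1]>-.25)&(X[...,1]<-.18)&(X[...,2]>.012)&(X[...,2]<.05)
    Q=X[m]
    f=least_squares(lambda c:np.hypot(Q[:,0]-c[0],Q[:,1]-c[1])-.017,[.435,-.22],loss='soft_l1',f_scale=.002)
    m=(X[...,0]>.40)&(X[...,0]<.47)&(X[...,1]>-.25)&(X[...,1]<-.18)&(X[...,2]>.062)&(X[...,2]<.095)
    print(t,len(Q),f.x.round(4),f.cost,'spout',X[m][:,:2].mean(0).round(4),m.sum())
X,_,_=cloud('scene',np.load('s11.npz')['d'])
for lo in range(285,370,5):
    print(lo,[ (int(np.median(Z)*1000) if len(Z:=X[...,2][(X[...,0]*1e3>a)&(X[...,0]*1e3<a+6)&(X[...,1]*1e3>lo)&(X[...,1]*1e3<lo+5)]) else None) for a in range(414,470,6)])
E
```

```text
394 (array([440.7, 323.6]), array([27.8, 61.9]), 0.2) z [0.0346 0.0374 0.0392] min [0.4267 0.2927 0.033 ] max [0.4546 0.3546 0.0408]
[ 0.4403 -0.1997  0.1617] [ 3.141 -0.    -2.259] 0.06139987161355897
scene0 122 [ 0.4366 -0.2242] 0.00011342770520413436 spout [ 0.4355 -0.2185] 52
s8 125 [ 0.4367 -0.2243] 8.501776695558799e-05 spout [ 0.4356 -0.2188] 53
s11 121 [ 0.4366 -0.2239] 9.601513564112312e-05 spout [ 0.4355 -0.219 ] 53
top0 27 [ 0.435  -0.2235] 2.1312907597047317e-06 spout [ 0.4354 -0.2205] 50
285 [30, 30, 31, 31, 30, 30, 31, 30, 30, 30]
290 [30, 30, 28, 36, 36, 36, 33, 26, 30, 30]
295 [32, 29, 36, 37, 37, 37, 36, 24, 30, 31]
300 [30, 28, 35, 37, 38, 38, 38, 26, 30, 31]
305 [31, 29, 35, 37, 37, 37, 37, 25, 30, 31]
310 [30, 29, 36, 37, 37, 37, 36, 25, 30, 30]
315 [31, 25, 35, 38, 37, 37, 36, 27, 30, 30]
320 [31, 27, 34, 37, 37, 37, 35, 25, 30, 30]
325 [30, 26, 36, 37, 37, 37, 36, 25, 31, 30]
330 [30, 28, 34, 38, 37, 37, 36, 27, 30, 30]
335 [30, 28, 36, 37, 38, 38, 36, 25, 30, 30]
340 [30, 26, 35, 37, 37, 36, 36, 26, 30, 30]
345 [30, 28, 35, 38, 36, 38, 37, 25, 30, 31]
350 [30, 25, 30, 32, 31, 32, 29, 27, 30, 30]
355 [31, 28, 25, 25, 25, 25, 24, 25, 30, 30]
360 [30, 30, 31, 30, 29, 30, 29, 30, 31, 30]
365 [30, 31, 31, 30, 30, 29, 29, 30, 30, 31]
```

Emit:
{"fn": "apply_moves", "kwargs": {
  "motion": [
    [-0.004,-0.022,0,0,70],
    [0,0,-0.02,0,70],
    [0,0,-0.03,0,70],
    [0,0,-0.03,0,70],
    [0,0,-0.03,0,70],
    [0,0,-0.016,0,70],
    [0,0,0,0,70],
    [0,0,0,0,70],
    [0,0,0,0,25],
    [0,0,0,0,25],
    [0,0,0,0,25],
    [0,0,0,0,25],
    [0,0,0,0,25],
    [0,0,0,0,25],
    [0,0,0,0,25],
    [0,0,0,0,25],
    [0,0,0,0,25]
  ],
  "force": 20
}}

```text
time: 24.35
ee_pos: [0.4369, -0.2215, 0.0365]
ee_rot: [-3.141, 0.0, -2.258]
wrist_force: [-1.2, 1.6, 6.1]
width: 0.0329
gripper_force: 20.0
```

Emit:
{"fn": "apply_moves", "kwargs": {
  "motion": [
    [0,0,0.01,0,25],
    [0,0,0.02,0,25],
    [0,0,0.03,0,25],
    [0,0,0.03,0,25],
    [0,0.015,0.01,0,25],
    [0.0095,0.038,0,-3.6,25],
    [0.0095,0.038,0,-3.6,25],
    [0.0095,0.038,0,-3.6,25],
    [0.0095,0.038,0,-3.6,25],
    [0.0095,0.038,0,-3.6,25],
    [0.0095,0.038,0,-3.6,25],
    [0.0095,0.038,0,-3.6,25],
    [0.0095,0.038,0,-3.6,25],
    [0.0095,0.038,0,-3.6,25],
    [0.0095,0.038,0,-3.6,25],
    [0.0095,0.038,0,-3.6,25],
    [0.0095,0.038,0,-3.6,25],
    [0.0095,0.038,0,-3.6,25],
    [0.0095,0.038,0,-3.2,25],
    [0,0,0,0,25]
  ]
}}

```text
time: 26.35
ee_pos: [0.5705, 0.3296, 0.1358]
ee_rot: [3.141, 0.001, -3.13]
wrist_force: [-1.4, 1.6, -0.6]
width: 0.0331
gripper_force: 20.0
```

```bash
python3 m.py s12 scene .54 .61 .29 .36 .075 .13
python3 - <<'E'
from h import *
from scipy.optimize import least_squares
p=np.load('s12.npz')['p']
cv2.imwrite('pics/s12c.png',cv2.resize(p[150:330,170:350,::-1],(540,540),interpolation=cv2.INTER_CUBIC))
X,_,_=cloud('scene',np.load('s12.npz')['d'])
for a,b in((.085,.105),(.105,.125)):
    m=(X[...,0]>.55)&(X[...,0]<.60)&(X[...,1]>.30)&(X[...,1]<.35)&(X[...,2]>a)&(X[...,2]<b)
    Q=X[m]
    f=least_squares(lambda c:np.hypot(Q[:,0]-c[0],Q[:,1]-c[1])-.017,[.573,.326],loss='soft_l1',f_scale=.002)
    print(len(Q),f.x.round(4),rect(Q))
E
```

```text
161 (array([563.6, 338.7]), array([31.1, 13.4]), 30.6) z [0.1018 0.1141 0.1279] min [0.5526 0.3251 0.1007] max [0.5803 0.3465 0.1299]
[0.5696 0.3275 0.1356] [-3.141e+00 -1.000e-03 -3.129e+00] 0.03318067486898541
23 [0.57   0.3278] (array([564.2, 338. ]), array([30.9, 10.8]), 30.9)
117 [0.5698 0.3282] (array([563.6, 338.7]), array([30.9, 13.4]), 30.6)
```

View pics/s12c.png

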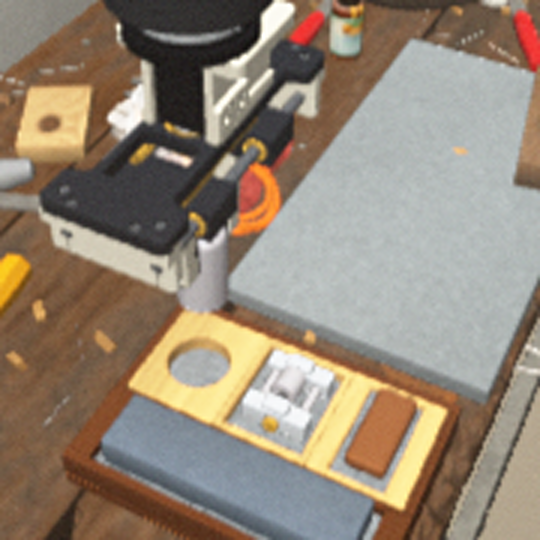

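The can is upright at (205,270), over the tray behind the well at (198,362). The stone, guide and slip stone look seated.

Emit:
{"fn": "apply_moves", "kwargs": {
  "motion": [
    [0.0037,-0.0018,-0.02,0,25],
    [0,0,-0.02,0,25],
    [0,0,-0.018,0,25],
    [0,0,0,0,25],
    [0,0,0,0,25],
    [0,0,0,0,25]
  ]
}}

```text
time: 27.0
ee_pos: [0.574, 0.3239, 0.0796]
ee_rot: [3.141, 0.001, -3.13]
wrist_force: [-0.1, 0.2, -0.8]
width: 0.0332
gripper_force: 20.0
```

```bash
python3 - <<'E'
from h import *
from scipy.optimize import least_squares
cap('scene','s13');X,_,_=cloud('scene',np.load('s13.npz')['d'])
m=(X[...,0]>.55)&(X[...,0]<.60)&(X[...,1]>.30)&(X[...,1]<.35)&(X[...,2]>.045)&(X[...,2]<.07)
Q=X[m]
f=least_squares(lambda c:np.hypot(Q[:,0]-c[0],Q[:,1]-c[1])-.017,[.573,.326],loss='soft_l1',f_scale=.002)
print(len(Q),f.x.round(4),Q[:,2].min(),bot.observe()['ee_pos'])
# well edge circle from s11: felt/low points within well
z=np.load('s11.npz');X,e,r=cloud('scene',z['d'])
pl=e+r*((.030-e[2])/r[...,2])[...,None]   # rim plane
low=(X[...,2]<.0265)&(abs(pl[...,0]-.573)<.028)&(abs(pl[...,1]-.326)<.028)
print('well through rim plane',rect(pl[low]),pl[low][:,:2].mean(0))
E
```

```text
109 [0.5734 0.3223] 0.04577927803405668 [0.57395528 0.32401788 0.07959064]
well through rim plane (array([573.8, 329.4]), array([41.7, 39.2]), 28.5) [0.57364907 0.32973923]
```

Emit:
{"fn": "apply_moves", "kwargs": {
  "motion": [
    [-0.0003,0.003,-0.005,0,25],
    [0,0,-0.01,0,25],
    [0,0,-0.006,0,25],
    [0,0,-0.004,0,25],
    [0,0,-0.002,0,25],
    [0,0,0,0,25],
    [0,0,0,0,25]
  ]
}}

```text
time: 27.75
ee_pos: [0.5731, 0.3267, 0.0525]
ee_rot: [-3.141, 0.001, -3.13]
wrist_force: [-5.3, -1.6, 12.1]
width: 0.0333
gripper_force: 20.0
```

Emit:
{"fn": "apply_moves", "kwargs": {
  "motion": [
    [0,0,0,0,52],
    [0,0,0,0,52],
    [0,0,0,0,52],
    [0,0,0,0,52],
    [0,0,0.02,0,52],
    [0,0,0.03,0,52],
    [0,0,0.04,0,52],
    [0,0,0.04,0,52],
    [0,-0.04,0.02,0,52],
    [0,-0.045,0,0,52],
    [0,-0.045,0,0,52],
    [0,-0.045,0,0,52],
    [0,-0.045,0,0,52],
    [0,-0.045,0,0,52],
    [0,-0.045,0,0,52],
    [0,0,0,0,52],
    [0,0,0,0,52]
  ]
}}

```text
time: 29.45
ee_pos: [0.573, 0.0156, 0.201]
ee_rot: [3.142, 0.0, -3.133]
wrist_force: [0.0, 0.6, -0.5]
width: 0.0457
gripper_force: 0.0
```

```bash
python3 m.py s14 scene .55 .60 .30 .35 .075 .12;python3 - <<'E'
from h import *
from scipy.optimize import least_squares
z=np.load('s14.npz')
cv2.imwrite('pics/s14c.png',cv2.resize(z['p'][110:350,150:400,::-1],(625,600),interpolation=cv2.INTER_CUBIC))
X,_,_=cloud('scene',z['d'])
m=(X[...,0]>.55)&(X[...,0]<.60)&(X[...,1]>.30)&(X[...,1]<.35)&(X[...,2]>.035)&(X[...,2]<.065)
Q=X[m]
f=least_squares(lambda c:np.hypot(Q[:,0]-c[0],Q[:,1]-c[1])-.017,[.573,.326],loss='soft_l1',f_scale=.002)
print(len(Q),f.x.round(4))
for k,(a,b,c,d,h) in dict(off=(.38,.5,-.15,.035,.034),drop=(.6,.7,-.16,-.06,.02)).items():
    m=(X[...,0]>a)&(X[...,0]<b)&(X[...,1]>c)&(X[...,1]<d)&(X[...,2]>h)&(X[...,2]<.12);print(k,rect(X[m]),X[m].mean(0).round(4))
E
```

```text
153 (array([568.9, 328.2]), array([29.7, 22.9]), 36.6) z [0.0757 0.0806 0.0997] min [0.5552 0.3119 0.0751] max [0.5854 0.3403 0.1054]
[0.5731 0.0165 0.201 ] [ 3.141  0.    -3.132] 0.0454880402365306
163 [0.5716 0.3249]
off (array([440.6, -43.6]), array([ 27.8, 151.8]), 10.1) [ 0.4386 -0.032   0.0468]
drop (array([ 652.1, -108.3]), array([98.1, 54.3]), 5.3) [ 0.6578 -0.0994  0.0562]
```

View pics/s14c.png

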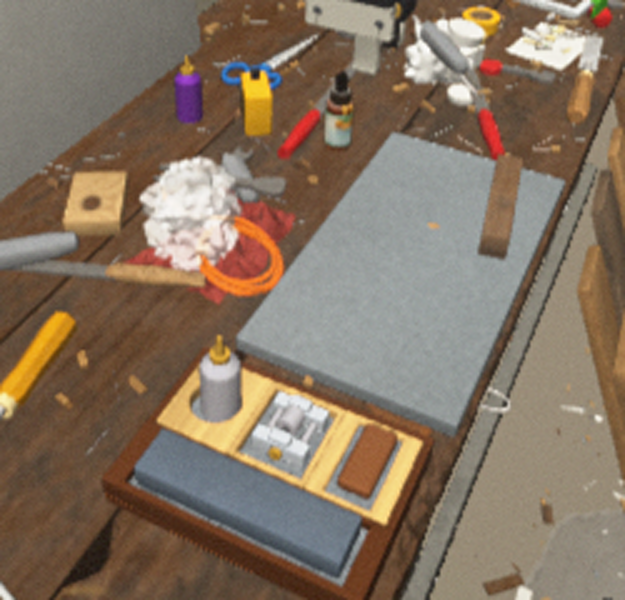

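The picture shows the can upright in its well (218,390), the guide (290,430), the slip stone (367,460) and the oilstone (250,500), all seated. The spout tip reads z=0.105, which matches a can on the well floor. The offcut and dropper bottle haven't moved, so I'm handing it in.

```bash
python3 -c "
from cell import bot
print(bot.close_job())"
```

```text
the job is handed in; nothing more can be done
None
```

I handed the job in at about 29.5 s: the oilstone, slip stone, honing guide and oil can all measured as seated in their own pockets, and the offcut and dropper bottle had not moved. The hand-in call returned no verdict.

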